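Fetch the flat bottle opener out of its lane into the key bowl

ROBOT

A 6-joint arm with a two-finger parallel gripper is mounted at the origin on the work surface. World frame = base frame: x ahead of the robot, y to its left, z up, the work surface at z = 0. Lengths are in m, angles in rad, forces in N, time in s.
With the tool pointing down it reaches from about 0.325 to 0.9 m from the base axis. Payload 6.1 kg.
Tool frame: the origin (TCP) lies at the very end of the fingers, on their centre line; the grasp point (between the pads) lies 19 mm behind it; z points along the fingers, y is the line along which they close (so a half turn about z gives the same grasp; the last joint's range is limited). The gripper opens to 87 mm and grips with 3 to 60 N. Pads are 19 mm wide; open, the fingers measure 117 mm over their backs; the gripper's body (75 mm by 190 mm) begins 51 mm behind the grasp point.
Start: joints at [-1.239, 0.22, 1.526, -0, 1.395, -0.126], TCP at [0.276, -0.561, 0.223] pointing down, gripper open.
Joint ranges: [-2.98, 2.98], [-0.91, 2.08], [0.09, 2.57], [-1.24, 4.39], [0.2, 2.65], [-2.68, 2.68]. Speed limits (rad/s): [2.57, 2.57, 3.01, 3.14, 3.14, 3.14].

INTERFACE

Orientations are given as a unit quaternion [w, x, y, z].
In Python, from rig import r gives the robot as it stands.
- The arm moves only by the tool servo_tool, never from a script. Its argument "commands" is a list of rows, each an object with "travel": the shift along the tool's x, y, z normalised to -1 to 1, where 1 is 800 mm, a list of three; "roll": the turn about the tool's z normalised to -1 to 1, where 1 is 2 rad; "claw": the closure in counts, from 0 (fully open) to 255 (shut). In form: [{"travel": [dx, dy, dz], "roll": roll, "claw": claw}, ...]. A call has 1 to 10 rows; each row shifts and turns the commanded pose from where the row before left it, along the tool's axes as they then stand; what a row does not reach is not made up. A row lasts 1/12 s, in which the tool goes at most 41.7 mm and 7.16 degrees, less where a joint would pass 70% of its speed; a pose out of reach is approached as far as the arm can. A call with a number of a shift or a turn outside -1 to 1 is refused whole. A call with a gripper value outside its range is refused whole. The fingers move at their own pace and stop on an object; "newtons" is the grip in N (left out, the last holds). Time passes only in rows, so rows that do not move let the fingers close. It gives the time, the measured TCP pose, the force, the opening and the grip force at its end, in the units of the state.
- r.get_obs(): the state, without advancing time (a new reading comes with each control period).
- r.get_image(name): name is "side" or "top"; returns (picture, depth): 384x512x3 uint8, red, green, blue; 384x512 float32, m along the optical axis (not along the pixel's ray), 0 where there is no reading.
- r.camera_info(name): a dict with "K" (3x3 intrinsics, pixels), "rvec" (rotation vector, rad) and "tvec" (3), from world to camera coordinates, as OpenCV has them. Camera axes: x right, y down, z forward; pixel columns grow to the right and rows downward; lengths in m; the calibration is good to about 2 mm. A picture is of the moment at which its call begins. camera_info takes no time and is no camera call.
- r.job_done(): hands the job in; it is judged then, once.
The state is a dict: "t": time; "qpos": joint angles; "dq": joint speeds; "tau": joint torques, N m; "tcp_pos": TCP position; "tool_rot": TCP orientation; "contact_force": force on the tool from outside, world axes, zero at the start; "wrist_torque": the same for the moment, N m; "opening": finger opening in m; "gripper_force": force on a finger pad.
Only numpy, scipy, OpenCV 4.12 (cv2) and the standard library are available. Lean on these libraries where they do the work, as an engineer would, in place of code of your own. Each camera call takes 0.05 s, during which the arm holds its last target. There are 200 camera calls.

TASK

The flat steel bottle opener lies in a narrow open-fronted tray on the oak ledge, held lightly by a sprung catch, with no room for fingers beside it. Press a fingertip on it just firmly enough to drag it, never over 12 N, and slide it towards the robot until its near end sticks out over the edge far enough to pinch; pick it up by that end and lay it level in the middle of the stoneware key bowl. Lower it in rather than drop it, and leave the bowl and the other things on the ledge where they stand.

Things in the scene. Friction and masses are not known exactly. Their poses are not given: they have to be found in the camera images.
- ledge: Raised oak ledge: slab 300 mm deep, 940 mm long, 25 mm thick, fixed; its top is about 112 mm over the work surface (varies by 8 mm, only measured). Origin: middle of the front edge (nearest the robot), at the top surface. x points back into the ledge, away from the robot, y along the edge, z up. No lip; free air in front of the edge.
- tray: Pale plastic tray, a straight lane, fixed on the ledge on rubber feet 1 to 8 mm high, its open front flush with the edge. 190 mm long (x), 64 mm wide; floor 3 mm thick, yields 1 mm per 20 N; walls 6 mm thick, to 13 mm over the underside; lane 52 mm wide. In the +y wall, at x = 70 mm, a sprung catch (2.5 N) juts 8 mm into the lane. Origin: middle of the front edge, at the underside.
- opener: Flat rigid steel bottle opener, 120 (x) by 44 by 3 mm, about 85 g, on the tray's floor, held to its -y wall by the catch. Origin: centre of the underside; x points away from the robot. Solid from x = -60 to +24 mm (first 8 mm only 32 mm wide), then a cap opening. Pressed with under 5 to 8 N a fingertip slips on it, with 9 to 12 N drags it; over 14 N harms the tray. Tips off if half overhangs.
- bowl: Speckled grey-brown stoneware key bowl, 180 mm across the rim, 50 mm high, wall 6 mm, about 0.6 kg, loose on the ledge to one side of the tray (either). Origin: centre of the underside; z up. Inside: floor 7 mm up, 80 mm across; about 142 mm across at 26 mm up, 168 mm at the rim. The opener comes to rest in it about 20 mm above the bowl's underside.
- bin: Bystander: pale plastic tilt-out bin, 120 mm wide, 125 mm deep, 96 mm high, loose on the ledge on the other side of the tray from the bowl. Origin: centre of the underside.
- fob: Bystander: black car fob, 38 by 68 by 14 mm, on the ledge. Origin: centre of the underside.
- torch: Bystander: yellow plastic torch, 36 by 130 by 36 mm, lying behind the tray. Origin: centre of the underside.
- padlock: Bystander: brass padlock with steel shackle, 85 by 42 by 18 mm, lying on the ledge. Origin: centre of the underside of its body.
Not all that is in view belongs to the job. Several things have the shape of the opener; the one meant has the colours described above. Of the things shaped like the bowl, the grey one is meant.

How it is judged:
By the outcome, as a careful person would: the job done as asked, in the order asked, and still so for the second after the job is handed in, with the robot touching nothing.
It also fails if it takes over 72 s, if anything falls off the work surface, if the arm or the gripper's body presses on something with over 40 N, if the wrist force passes 120 N, or if a joint passes its speed limit or range.

## Working session

There is one attempt and no reset: what is moved stays moved. The work goes in short steps, Python scripts to look and compute and a tool call to move; the robot and the scene stay as the last step left them, time stands still between calls to the robot, and variables do not carry over. Pictures are saved under pics/ and viewed, at most 10 in all, crops included, and the job is handed in when it is done.

Besides the shell and the picture viewer there is one more tool, called after ">>>" in YAML: its name, and indented under it one key for each argument. servo_tool: Moves the arm, as the interface text tells. Its arguments: {"type":"object","properties":{"commands":{"type":"array","items":{"type":"object","properties":{"travel":{"type":"array","items":{"type":"number"}},"roll":{"type":"number"},"claw":{"type":"number"}}}},"newtons":{"type":"number"}},"required":["commands"]}

```bash
mkdir -p pics
cat > h.py <<'E'
import numpy as np, cv2
from rig import r
def cam(n):
    c=r.camera_info(n); K=np.array(c["K"],float); R=cv2.Rodrigues(np.array(c["rvec"],float))[0]; t=np.array(c["tvec"],float).ravel()
    return K,R,t
def ray(n,u,v):
    K,R,t=cam(n); d=R.T@np.linalg.inv(K)@np.array([u,v,1.]); return -R.T@t,d
def onz(n,u,v,z):
    o,d=ray(n,u,v); return o+d*(z-o[2])/d[2]
def pts(n,D):
    K,R,t=cam(n); v,u=np.mgrid[:D.shape[0],:D.shape[1]]
    p=np.stack([(u-K[0,2])/K[0,0]*D,(v-K[1,2])/K[1,1]*D,D],-1)
    return (p-t)@R
E
python3 - <<'E'
from h import *
o=r.get_obs(); print({k:np.round(v,3) for k,v in o.items()})
ims=[]
for n in("side","top"):
    im,D=r.get_image(n); np.savez(f"{n}0.npz",im=im,D=D)
    cv2.imwrite(f"pics/{n}0.png",cv2.resize(im[...,::-1],(768,576)))
    print(n,-cam(n)[1].T@cam(n)[2],cam(n)[0][0,0])
E
```

```text
{'t': np.float64(0.0), 'qpos': array([-1.239,  0.221,  1.528, -0.   ,  1.395, -0.126]), 'dq': array([-0.   ,  0.001,  0.001, -0.   ,  0.   , -0.   ]), 'tau': array([ 3.0000e-03, -4.9461e+01, -3.8737e+01,  7.0000e-02,  5.7000e-02,
       -0.0000e+00]), 'tcp_pos': array([ 0.276, -0.56 ,  0.221]), 'tool_rot': array([-0.001,  0.974,  0.227, -0.   ]), 'contact_force': array([-0.513, -0.741, -0.247]), 'wrist_torque': array([-0.031, -0.009, -0.069]), 'gripper_force': np.float64(0.0), 'opening': np.float64(0.087)}
side [0.10992511 1.20143529 0.94582149] 487.0115683289536
top [0.37137643 0.0409185  1.85934223] 460.1734521270419
```

View pics/top0.png

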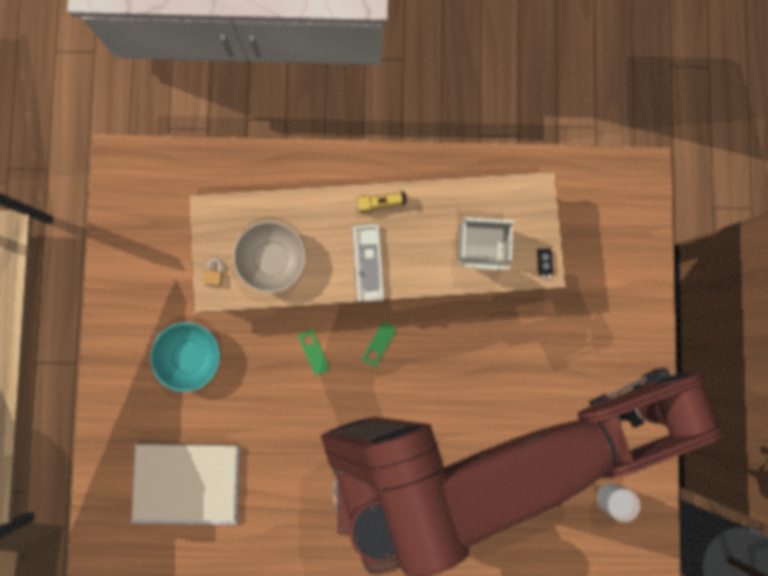

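View pics/side0.png

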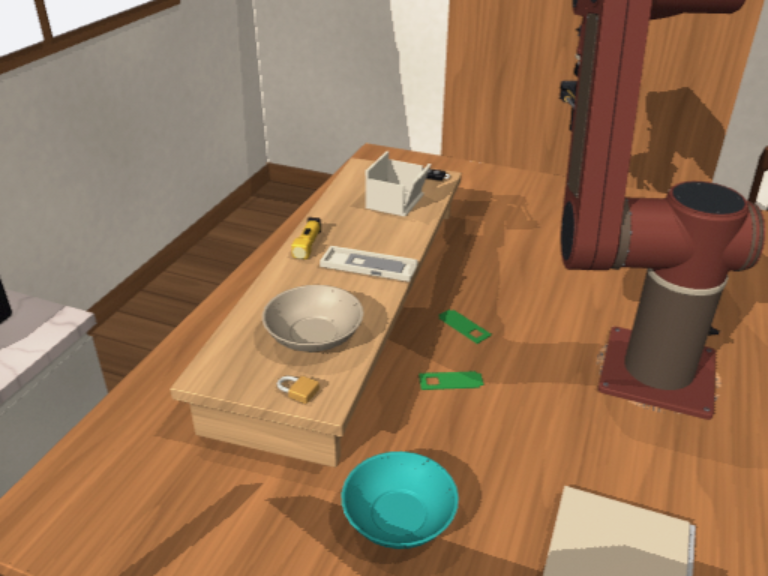

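Top view, 768x576 pixels: the candidates for the opener are the steel one in the tray (368,262) and the green ones at (313,352) and (380,345). I choose the steel one. For the bowl: grey (270,257) on the ledge, teal (186,357) on the table. I choose the grey one. The side view shows the tray at (368,263) and the grey bowl at (312,318).

Run:
```python
from h import *
T=np.load("top0.npz"); S=np.load("side0.npz")
for n,d in(("top",T),("side",S)):
    P=pts(n,d["D"]); d_=d["D"]
    np.save(n+"P.npy",P)
P=np.load("topP.npy")
z=P[...,2]; 
# ledge patch around (430/1.5,250/1.5)
for nm,(u,v) in dict(ledge1=(283,155),ledge2=(215,145),ledge3=(330,185),bowlc=(181,172),table=(240,250)).items():
    q=P[v-4:v+5,u-4:u+5].reshape(-1,3); print(nm,np.round(np.median(q,0),4),np.round(q[:,2].std(),4))
Ps=np.load("sideP.npy")
for nm,(u,v) in dict(ledge1=(170,233),ledge2=(265,145),bowlc=(212,220)).items():
    q=Ps[v-3:v+4,u-3:u+4].reshape(-1,3); print("side",nm,np.round(np.median(q,0),4),np.round(q[:,2].std(),4))
a=cv2.resize(T["im"][145:207,225:267],None,fx=9,fy=9,interpolation=cv2.INTER_CUBIC)
b=cv2.resize(S["im"][160:190,208:284],None,fx=5,fy=9,interpolation=cv2.INTER_CUBIC)
c=np.zeros((560,378+380+10,3),np.uint8); c[:558,:378]=a; c[:270,388:]=b
cv2.imwrite("pics/crop.png",c[...,::-1])
```

```text
ledge1 [ 0.6772 -0.109   0.1198] 0.0037
ledge2 [0.7106 0.1521 0.1199] 0.1922
ledge3 [ 0.5651 -0.2891  0.121 ] 0.0042
bowlc [0.6023 0.2785 0.1267] 0.004
table [ 3.09e-01  4.86e-02 -3.00e-04] 0.0051
side ledge1 [0.6794 0.359  0.1208] 0.0014
side ledge2 [ 0.6137 -0.1806  0.1187] 0.0025
side bowlc [0.5974 0.2755 0.1266] 0.1158
```

View pics/crop.png

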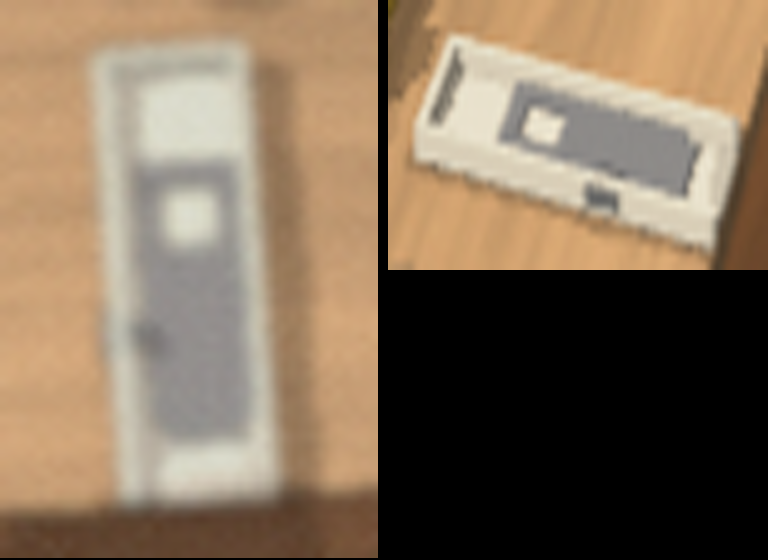

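The crop confirms the steel-grey opener in the pale tray. In the crop, its near end is at (205,437), the far end at (188,163), the catch at (145,333), and the tray front at (200,497).

```bash
cat >> h.py <<'E'
def omask(n,im,box):
    u0,v0,u1,v1=box; hs=cv2.cvtColor(im,cv2.COLOR_RGB2HSV)
    m=((hs[...,1]<60)&(hs[...,2]>95)&(hs[...,2]<178)).astype(np.uint8); k=np.zeros_like(m); k[v0:v1,u0:u1]=1; m*=k
    nl,l,s,c=cv2.connectedComponentsWithStats(m); i=1+np.argmax(s[1:,4]); return l==i
E
python3 - <<'E'
from h import *
T=np.load("top0.npz"); S=np.load("side0.npz")
def rect(Q):
    q=(Q[:,:2]*1e4).astype(np.float32); c,(a,b),ang=cv2.minAreaRect(q); bx=cv2.boxPoints((c,(a,b),ang))/1e4
    return np.array(c)/1e4,a/1e4,b/1e4,ang,bx
for n,d,box in(("top",T,(238,160,256,197)),("side",S,(228,166,278,184))):
    m=omask(n,d["im"],box); v,u=np.nonzero(m); 
    P=np.load(n+"P.npy"); er=cv2.erode(m.astype(np.uint8),np.ones((3,3)))>0
    print(n,"n",m.sum(),"opener z depth",np.median(P[er][:,2]).round(4), "n",er.sum())
    for z in(.127,.132):
        Q=np.array([onz(n,a,b,z) for a,b in zip(u,v)]); c,a,b,ang,bx=rect(Q); print(z,np.round(c,4),round(a,4),round(b,4),round(ang,2),np.round(bx,3).tolist())
# tray floor & walls depth
P=np.load("topP.npy")
cr=lambda x,y:(int(225+x/9),int(145+y/9))
for nm,(x,y) in dict(floorfar=(190,110),floornear=(215,470),wallR=(262,300),wallL=(112,200)).items():
    u,v=cr(x,y); print(nm,np.median(P[v-1:v+2,u-1:u+2].reshape(-1,3),0).round(4))
# tray wall outline corners on z=.138
for nm,(x,y) in dict(fl=(122,500),fr=(281,495),bl=(92,48),br=(248,42)).items():
    print(nm,onz("top",225+(x+.5)/9-.5,145+(y+.5)/9-.5,.138).round(4))
# ledge front edge: points with z .12 by column
ed=[]
for u in list(range(145,230,6))+list(range(275,360,6)):
    vs=[v for v in range(150,215) if abs(P[v,u,2]-.120)<.012]
    if vs: ed.append(onz("top",u,max(vs)+.5,.12)[:2])
ed=np.array(ed); f=np.polyfit(ed[:,1],ed[:,0],1); print("edge x=",f, "res",np.std(ed[:,0]-np.polyval(f,ed[:,1])).round(4))
# bowl rim: points z>.15 region
reg=np.zeros(P.shape[:2],bool); reg[140:205,145:212]=1
for n,rg in(("top",(140,205,145,212)),("side",(185,240,165,250))):
    Pn=np.load(n+"P.npy"); q=Pn[rg[0]:rg[1],rg[2]:rg[3]].reshape(-1,3); q=q[(q[:,2]>.155)&(q[:,2]<.19)]
    c,rad=cv2.minEnclosingCircle((q[:,:2]*1e3).astype(np.float32)); print("bowl",n,c,rad,np.percentile(q[:,2],95))
E
```

```text
top n 356 opener z depth 0.1294 n 235
0.127 [0.5846 0.033 ] 0.1146 0.0493 1.22 [[0.5270000100135803, 0.0560000017285347], [0.527999997138977, 0.007000000216066837], [0.6420000195503235, 0.009999999776482582], [0.640999972820282, 0.05900000035762787]]
0.132 [0.584 0.033] 0.1142 0.0492 1.22 [[0.5260000228881836, 0.0560000017285347], [0.5270000100135803, 0.007000000216066837], [0.6420000195503235, 0.009999999776482582], [0.640999972820282, 0.05900000035762787]]
side n 259 opener z depth 0.1291 n 137
0.127 [0.5859 0.027 ] 0.1206 0.0417 5.07 [[0.5239999890327454, 0.041999999433755875], [0.527999997138977, 0.0010000000474974513], [0.6480000019073486, 0.012000000104308128], [0.6439999938011169, 0.05299999937415123]]
0.132 [0.583  0.0342] 0.1199 0.0414 5.07 [[0.5210000276565552, 0.05000000074505806], [0.5249999761581421, 0.00800000037997961], [0.6449999809265137, 0.01899999938905239], [0.640999972820282, 0.05999999865889549]]
floorfar [0.6649 0.0327 0.1278]
floornear [0.512  0.0222 0.1309]
wallR [5.864e-01 5.000e-04 1.178e-01]
wallL [0.626  0.066  0.1259]
fl [0.499  0.0591 0.138 ]
fr [ 0.5024 -0.0071  0.138 ]
bl [0.6894 0.0758 0.138 ]
br [0.6934 0.0102 0.138 ]
edge x= [-0.08855744  0.50482246] res 0.0011
bowl top (604.3349609375, 278.9034423828125) 89.95954132080078 0.1739927375473467
bowl side (606.1043701171875, 281.6199035644531) 92.02381896972656 0.17112861753768943
```

>>> servo_tool:
  commands:
    - {"travel": [0, 0, -0.03], "roll": 0.0615, "claw": 255}
    - {"travel": [0, 0, -0.03], "roll": 0.0615, "claw": 255}
    - {"travel": [0, 0, -0.03], "roll": 0.0615, "claw": 255}
    - {"travel": [0, 0, 0], "roll": 0, "claw": 255}
    - {"travel": [0, 0, 0], "roll": 0, "claw": 255}
  newtons: 20

```text
t: 0.52
tcp_pos: [0.2765, -0.5614, 0.2961]
tool_rot: [0.001, 0.999, 0.045, 0.0]
contact_force: [0.7, 0.6, -0.7]
opening: 0.0618
gripper_force: 0.0
```

```bash
cat >> h.py <<'E'
from scipy.spatial.transform import Rotation as Ro
F=np.array([.5015,.0255]); YAW=np.deg2rad(5.06)
ex=np.array([np.cos(YAW),np.sin(YAW)]); ey=np.array([-ex[1],ex[0]])
def tr(x,y): return F+x*ex+y*ey
def go(x,y,z):
    o=r.get_obs(); w,a,b,c=o["tool_rot"]; R=Ro.from_quat([a,b,c,w]).as_matrix()
    d=R.T@(np.array([x,y,z])-o["tcp_pos"]); ang=np.rad2deg(np.arctan2(R[1,0],R[0,0]))
    print("t",round(float(o["t"]),2),"tcp",np.round(o["tcp_pos"],4),"yaw",ang.round(2),"zaxis",R[:,2].round(4),"shift mm",(d*1e3).round(1),"norm",(d/.8).round(4),"F",np.round(o["contact_force"],2),"open",np.round(o["opening"],4),"g",o["gripper_force"])
E
python3 -c "
from h import *
p=tr(.091,-.002);go(p[0],p[1],.29)"
```

```text
t 0.52 tcp [ 0.2765 -0.5614  0.2961] yaw 5.18 zaxis [ 0.001  -0.0029 -1.    ] shift mm [ 368.  -562.     4.7] norm [ 0.4601 -0.7025  0.0058] F [ 0.66  0.56 -0.68] open 0.0618 g 0.0
```

>>> servo_tool:
  commands:
    - {"travel": [0.023, -0.0351, 0], "roll": 0, "claw": 255}
    - {"travel": [0.023, -0.0351, 0], "roll": 0, "claw": 255}
    - {"travel": [0.023, -0.0351, 0], "roll": 0, "claw": 255}
    - {"travel": [0.023, -0.0351, 0], "roll": 0, "claw": 255}
    - {"travel": [0.023, -0.0351, 0], "roll": 0, "claw": 255}
    - {"travel": [0.023, -0.0351, 0], "roll": 0, "claw": 255}
    - {"travel": [0.023, -0.0351, 0], "roll": 0, "claw": 255}
    - {"travel": [0.023, -0.0351, 0], "roll": 0, "claw": 255}
    - {"travel": [0.023, -0.0351, 0], "roll": 0, "claw": 255}
    - {"travel": [0.023, -0.0351, 0], "roll": 0, "claw": 255}

```text
t: 1.35
tcp_pos: [0.4343, -0.2625, 0.2924]
tool_rot: [-0.001, 0.999, 0.045, -0.001]
contact_force: [0.6, -0.4, -0.1]
opening: 0.0016
gripper_force: 0.0
```

>>> servo_tool:
  commands:
    - {"travel": [0.023, -0.0351, 0], "roll": 0, "claw": 255}
    - {"travel": [0.023, -0.0351, 0], "roll": 0, "claw": 255}
    - {"travel": [0.023, -0.0351, 0], "roll": 0, "claw": 255}
    - {"travel": [0.023, -0.0351, 0], "roll": 0, "claw": 255}
    - {"travel": [0.023, -0.0351, 0], "roll": 0, "claw": 255}
    - {"travel": [0.023, -0.0351, 0], "roll": 0, "claw": 255}
    - {"travel": [0.023, -0.0351, 0], "roll": 0, "claw": 255}
    - {"travel": [0.023, -0.0351, 0], "roll": 0, "claw": 255}
    - {"travel": [0.023, -0.0351, 0], "roll": 0, "claw": 255}
    - {"travel": [0, 0, 0], "roll": 0, "claw": 255}

```text
t: 2.18
tcp_pos: [0.5778, 0.007, 0.292]
tool_rot: [-0.002, 0.999, 0.048, -0.001]
contact_force: [-0.2, -0.1, -0.5]
opening: 0.0003
gripper_force: 0.0
```

```bash
python3 -c "
from h import *
p=tr(.091,-.002);go(p[0],p[1],.15)"
```

```text
t 2.18 tcp [0.5778 0.007  0.292 ] yaw 5.48 zaxis [-0.0026  0.003  -1.    ] shift mm [ 17.1 -22.6 142. ] norm [ 0.0214 -0.0283  0.1775] F [-0.2  -0.13 -0.52] open 0.0003 g 0.0
```

>>> servo_tool:
  commands:
    - {"travel": [0.021, -0.0283, 0.035], "roll": 0, "claw": 255}
    - {"travel": [0, 0, 0.045], "roll": 0.003, "claw": 255}
    - {"travel": [0, 0, 0.045], "roll": 0, "claw": 255}
    - {"travel": [0, 0, 0.035], "roll": 0, "claw": 255}
    - {"travel": [0, 0, 0.012], "roll": 0, "claw": 255}
    - {"travel": [0, 0, 0], "roll": 0, "claw": 255}
    - {"travel": [0, 0, 0], "roll": 0, "claw": 255}
    - {"travel": [0, 0, 0], "roll": 0, "claw": 255}

```text
t: 2.85
tcp_pos: [0.5932, 0.0254, 0.1592]
tool_rot: [0.0, 0.999, 0.041, 0.002]
contact_force: [1.0, 0.9, 1.1]
opening: 0.0006
gripper_force: 0.0
```

Run:
```python
from h import *
p=tr(.091,-.002);go(p[0],p[1],.135)
im,D=r.get_image("side"); im2,_=r.get_image("top")
a=cv2.resize(im[125:200,195:295],None,fx=5,fy=5,interpolation=cv2.INTER_CUBIC)
cv2.imwrite("pics/press.png",a[...,::-1])
for i in range(6): r.get_image("side"); print(np.round(r.get_obs()["contact_force"],2))
```

```text
t 2.85 tcp [0.5932 0.0254 0.1592] yaw 4.76 zaxis [ 3.3e-03 -3.0e-04 -1.0e+00] shift mm [-0.5 -6.2 24.2] norm [-0.0006 -0.0077  0.0302] F [1.03 0.86 1.06] open 0.0006 g 0.0
[-0.56  0.02  0.45]
[ 0.2   0.57 -0.  ]
[ 0.05  0.32 -0.02]
[ 0.47 -0.09 -0.78]
[ 0.47  0.48 -0.3 ]
[ 0.57 -0.76 -0.76]
```

View pics/press.png

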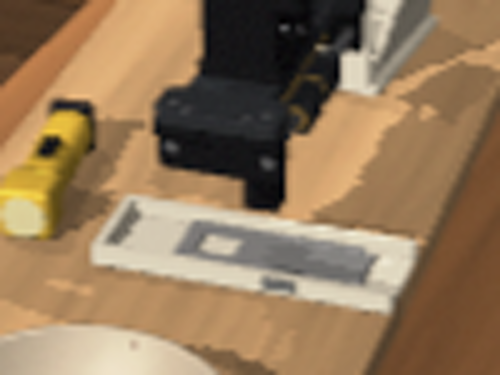

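The picture shows the closed fingers above the opener with the tip at about (265,200). The steel plate is at (290,250), with the torch clear at (40,190).

>>> servo_tool:
  commands:
    - {"travel": [0, -0.0077, 0], "roll": -0.002, "claw": 255}
    - {"travel": [0, 0, 0.012], "roll": 0, "claw": 255}
    - {"travel": [0, 0, 0.012], "roll": 0, "claw": 255}
    - {"travel": [0, 0, 0], "roll": 0, "claw": 255}
    - {"travel": [0, 0, 0], "roll": 0, "claw": 255}
    - {"travel": [0, 0, 0], "roll": 0, "claw": 255}

```text
t: 3.75
tcp_pos: [0.5911, 0.032, 0.1372]
tool_rot: [-0.0, 0.999, 0.043, -0.0]
contact_force: [0.7, 0.0, 0.9]
opening: 0.0004
gripper_force: 0.0
```

```bash
python3 -c "
from h import *
p=tr(.091,-.002);go(p[0],p[1],.133)"
```

```text
t 3.75 tcp [0.5911 0.032  0.1372] yaw 4.98 zaxis [-0.001  0.    -1.   ] shift mm [1.2 0.5 4.2] norm [0.0015 0.0007 0.0052] F [0.69 0.04 0.86] open 0.0004 g 0.0
```

>>> servo_tool:
  commands:
    - {"travel": [0.001, 0, 0.001], "roll": 0, "claw": 255}
    - {"travel": [0, 0, 0.001], "roll": 0, "claw": 255}
    - {"travel": [0, 0, 0.0005], "roll": 0, "claw": 255}
    - {"travel": [0, 0, 0], "roll": 0, "claw": 255}
    - {"travel": [0, 0, 0], "roll": 0, "claw": 255}

```text
t: 4.17
tcp_pos: [0.5922, 0.032, 0.1359]
tool_rot: [0.0, 0.999, 0.043, 0.0]
contact_force: [0.6, 0.4, -0.2]
opening: 0.0006
gripper_force: 0.0
```

>>> servo_tool:
  commands:
    - {"travel": [0, 0, 0.0006], "roll": 0, "claw": 255}
    - {"travel": [0, 0, 0.0006], "roll": 0, "claw": 255}
    - {"travel": [0, 0, 0], "roll": 0, "claw": 255}
    - {"travel": [0, 0, 0], "roll": 0, "claw": 255}

```text
t: 4.5
tcp_pos: [0.5921, 0.032, 0.1347]
tool_rot: [-0.0, 0.999, 0.043, -0.0]
contact_force: [-0.3, 0.2, -0.2]
opening: 0.0005
gripper_force: 0.0
```

>>> servo_tool:
  commands:
    - {"travel": [0, 0, 0.0005], "roll": 0, "claw": 255}
    - {"travel": [0, 0, 0], "roll": 0, "claw": 255}
    - {"travel": [0, 0, 0], "roll": 0, "claw": 255}

```text
t: 4.75
tcp_pos: [0.5921, 0.032, 0.1343]
tool_rot: [-0.0, 0.999, 0.043, -0.0]
contact_force: [-0.0, -0.5, -0.6]
opening: 0.0005
gripper_force: 0.0
```

>>> servo_tool:
  commands:
    - {"travel": [0, 0, 0.0005], "roll": 0, "claw": 255}
    - {"travel": [0, 0, 0], "roll": 0, "claw": 255}
    - {"travel": [0, 0, 0], "roll": 0, "claw": 255}

```text
t: 5.0
tcp_pos: [0.5921, 0.032, 0.134]
tool_rot: [0.0, 0.999, 0.043, -0.0]
contact_force: [-0.8, -0.1, -0.4]
opening: 0.0007
gripper_force: 0.0
```

>>> servo_tool:
  commands:
    - {"travel": [0, 0, 0.0005], "roll": 0, "claw": 255}
    - {"travel": [0, 0, 0], "roll": 0, "claw": 255}
    - {"travel": [0, 0, 0], "roll": 0, "claw": 255}

```text
t: 5.25
tcp_pos: [0.5921, 0.032, 0.1335]
tool_rot: [-0.0, 0.999, 0.043, -0.0]
contact_force: [-1.0, 0.2, -0.4]
opening: 0.0
gripper_force: 0.0
```

>>> servo_tool:
  commands:
    - {"travel": [0, 0, 0.0005], "roll": 0, "claw": 255}
    - {"travel": [0, 0, 0], "roll": 0, "claw": 255}
    - {"travel": [0, 0, 0], "roll": 0, "claw": 255}

```text
t: 5.5
tcp_pos: [0.5921, 0.032, 0.1332]
tool_rot: [-0.0, 0.999, 0.043, -0.0]
contact_force: [0.9, -0.1, 0.3]
opening: 0.0006
gripper_force: 0.0
```

>>> servo_tool:
  commands:
    - {"travel": [0, 0, 0.0005], "roll": 0, "claw": 255}
    - {"travel": [0, 0, 0], "roll": 0, "claw": 255}
    - {"travel": [0, 0, 0], "roll": 0, "claw": 255}

```text
t: 5.75
tcp_pos: [0.5921, 0.032, 0.1328]
tool_rot: [0.0, 0.999, 0.043, -0.0]
contact_force: [-0.4, -0.3, 0.6]
opening: 0.0003
gripper_force: 0.0
```

>>> servo_tool:
  commands:
    - {"travel": [0, 0, 0.0005], "roll": 0, "claw": 255}
    - {"travel": [0, 0, 0], "roll": 0, "claw": 255}
    - {"travel": [0, 0, 0], "roll": 0, "claw": 255}

```text
t: 6.0
tcp_pos: [0.5921, 0.032, 0.1324]
tool_rot: [-0.0, 0.999, 0.043, -0.0]
contact_force: [0.4, -0.8, -0.4]
opening: 0.0006
gripper_force: 0.0
```

>>> servo_tool:
  commands:
    - {"travel": [0, 0, 0.0005], "roll": 0, "claw": 255}
    - {"travel": [0, 0, 0], "roll": 0, "claw": 255}
    - {"travel": [0, 0, 0], "roll": 0, "claw": 255}

```text
t: 6.25
tcp_pos: [0.5921, 0.032, 0.1319]
tool_rot: [-0.0, 0.999, 0.043, -0.0]
contact_force: [-0.0, 0.2, 0.9]
opening: 0.0006
gripper_force: 0.0
```

>>> servo_tool:
  commands:
    - {"travel": [0, 0, 0.0004], "roll": 0, "claw": 255}
    - {"travel": [0, 0, 0], "roll": 0, "claw": 255}
    - {"travel": [0, 0, 0], "roll": 0, "claw": 255}

```text
t: 6.5
tcp_pos: [0.5921, 0.032, 0.1317]
tool_rot: [-0.0, 0.999, 0.043, -0.0]
contact_force: [0.3, 0.5, 0.3]
opening: 0.0007
gripper_force: 0.0
```

>>> servo_tool:
  commands:
    - {"travel": [0, 0, 0.0005], "roll": 0, "claw": 255}
    - {"travel": [0, 0, 0], "roll": 0, "claw": 255}
    - {"travel": [0, 0, 0], "roll": 0, "claw": 255}

```text
t: 6.75
tcp_pos: [0.5921, 0.032, 0.1312]
tool_rot: [0.0, 0.999, 0.043, -0.0]
contact_force: [-0.4, -0.5, 0.4]
opening: 0.0004
gripper_force: 0.0
```

>>> servo_tool:
  commands:
    - {"travel": [0, 0, 0.0005], "roll": 0, "claw": 255}
    - {"travel": [0, 0, 0], "roll": 0, "claw": 255}
    - {"travel": [0, 0, 0], "roll": 0, "claw": 255}

```text
t: 7.0
tcp_pos: [0.5921, 0.032, 0.1308]
tool_rot: [0.0, 0.999, 0.043, -0.0]
contact_force: [0.3, -0.1, -0.1]
opening: 0.0005
gripper_force: 0.0
```

>>> servo_tool:
  commands:
    - {"travel": [0, 0, 0.0005], "roll": 0, "claw": 255}
    - {"travel": [0, 0, 0], "roll": 0, "claw": 255}
    - {"travel": [0, 0, 0], "roll": 0, "claw": 255}

```text
t: 7.25
tcp_pos: [0.5921, 0.032, 0.1304]
tool_rot: [-0.0, 0.999, 0.043, -0.0]
contact_force: [-0.8, 0.6, 0.8]
opening: 0.0007
gripper_force: 0.0
```

>>> servo_tool:
  commands:
    - {"travel": [0, 0, 0.0004], "roll": 0, "claw": 255}
    - {"travel": [0, 0, 0], "roll": 0, "claw": 255}
    - {"travel": [0, 0, 0], "roll": 0, "claw": 255}

```text
t: 7.5
tcp_pos: [0.5921, 0.032, 0.1301]
tool_rot: [0.0, 0.999, 0.043, -0.0]
contact_force: [-0.0, 0.1, 0.2]
opening: 0.0005
gripper_force: 0.0
```

>>> servo_tool:
  commands:
    - {"travel": [0, 0, 0.0005], "roll": 0, "claw": 255}
    - {"travel": [0, 0, 0], "roll": 0, "claw": 255}
    - {"travel": [0, 0, 0], "roll": 0, "claw": 255}

```text
t: 7.75
tcp_pos: [0.5921, 0.032, 0.1297]
tool_rot: [-0.0, 0.999, 0.043, -0.0]
contact_force: [0.0, -0.1, -0.0]
opening: 0.0003
gripper_force: 0.0
```

>>> servo_tool:
  commands:
    - {"travel": [0, 0, 0.0004], "roll": 0, "claw": 255}
    - {"travel": [0, 0, 0], "roll": 0, "claw": 255}
    - {"travel": [0, 0, 0], "roll": 0, "claw": 255}

```text
t: 8.0
tcp_pos: [0.5922, 0.032, 0.1296]
tool_rot: [-0.0, 0.999, 0.043, 0.0]
contact_force: [-0.4, 0.7, 1.3]
opening: 0.0006
gripper_force: 1.0
```

>>> servo_tool:
  commands:
    - {"travel": [0, 0, 0.0003], "roll": 0, "claw": 255}
    - {"travel": [0, 0, 0], "roll": 0, "claw": 255}
    - {"travel": [0, 0, 0], "roll": 0, "claw": 255}

```text
t: 8.25
tcp_pos: [0.5922, 0.032, 0.1295]
tool_rot: [-0.0, 0.999, 0.043, 0.0]
contact_force: [-1.7, 0.7, 4.6]
opening: 0.0005
gripper_force: 2.1
```

>>> servo_tool:
  commands:
    - {"travel": [0, 0, 0.0003], "roll": 0, "claw": 255}
    - {"travel": [0, 0, 0], "roll": 0, "claw": 255}
    - {"travel": [0, 0, 0], "roll": 0, "claw": 255}

```text
t: 8.5
tcp_pos: [0.5923, 0.032, 0.1294]
tool_rot: [0.0, 0.999, 0.043, 0.0]
contact_force: [-1.1, -0.0, 6.0]
opening: 0.0004
gripper_force: 2.7
```

>>> servo_tool:
  commands:
    - {"travel": [0, 0, 0.0004], "roll": 0, "claw": 255}
    - {"travel": [0, 0, 0], "roll": 0, "claw": 255}
    - {"travel": [0, 0, 0], "roll": 0, "claw": 255}
    - {"travel": [0, 0, 0], "roll": 0, "claw": 255}

```text
t: 8.83
tcp_pos: [0.5923, 0.0321, 0.1293]
tool_rot: [0.0, 0.999, 0.043, 0.0]
contact_force: [-2.2, 0.4, 6.3]
opening: 0.0006
gripper_force: 3.3
```

>>> servo_tool:
  commands:
    - {"travel": [0, 0, 0], "roll": 0, "claw": 255}

```text
t: 8.92
tcp_pos: [0.5923, 0.0321, 0.1293]
tool_rot: [0.0, 0.999, 0.043, 0.0]
contact_force: [-3.1, 0.2, 6.2]
opening: 0.0004
gripper_force: 3.3
```

>>> servo_tool:
  commands:
    - {"travel": [0, 0, 0], "roll": 0, "claw": 255}

```text
t: 9.0
tcp_pos: [0.5923, 0.032, 0.1293]
tool_rot: [0.0, 0.999, 0.043, 0.0]
contact_force: [-3.2, 0.5, 6.1]
opening: 0.0008
gripper_force: 3.3
```

>>> servo_tool:
  commands:
    - {"travel": [-0.001, 0, 0.0004], "roll": 0, "claw": 255}
    - {"travel": [0, 0, 0], "roll": 0, "claw": 255}
    - {"travel": [0, 0, 0], "roll": 0, "claw": 255}

```text
t: 9.25
tcp_pos: [0.5923, 0.0321, 0.1293]
tool_rot: [0.0, 0.999, 0.043, 0.001]
contact_force: [-0.1, 0.7, 6.4]
opening: 0.0005
gripper_force: 3.0
```

>>> servo_tool:
  commands:
    - {"travel": [0, 0, 0], "roll": 0, "claw": 255}

```text
t: 9.33
tcp_pos: [0.5923, 0.032, 0.1293]
tool_rot: [0.0, 0.999, 0.043, 0.001]
contact_force: [-0.8, 0.4, 6.9]
opening: -0.0001
gripper_force: 3.0
```

>>> servo_tool:
  commands:
    - {"travel": [0, 0, 0.0005], "roll": 0, "claw": 255}
    - {"travel": [0, 0, 0], "roll": 0, "claw": 255}
    - {"travel": [0, 0, 0], "roll": 0, "claw": 255}

```text
t: 9.58
tcp_pos: [0.5923, 0.032, 0.1292]
tool_rot: [0.0, 0.999, 0.043, 0.001]
contact_force: [-1.1, 1.1, 8.9]
opening: 0.0002
gripper_force: 3.9
```

>>> servo_tool:
  commands:
    - {"travel": [0, 0, 0], "roll": 0, "claw": 255}

```text
t: 9.67
tcp_pos: [0.5923, 0.032, 0.1292]
tool_rot: [0.0, 0.999, 0.043, 0.001]
contact_force: [-1.7, -0.1, 7.7]
opening: 0.0004
gripper_force: 3.9
```

>>> servo_tool:
  commands:
    - {"travel": [-0.001, 0, 0.0003], "roll": 0, "claw": 255}
    - {"travel": [-0.001, 0, 0], "roll": 0, "claw": 255}
    - {"travel": [0, 0, 0], "roll": 0, "claw": 255}

```text
t: 9.92
tcp_pos: [0.5921, 0.032, 0.1294]
tool_rot: [-0.0, 0.999, 0.043, 0.003]
contact_force: [2.6, 2.1, 5.2]
opening: 0.0007
gripper_force: 2.8
```

>>> servo_tool:
  commands:
    - {"travel": [0, 0, 0], "roll": 0, "claw": 255}

```text
t: 10.0
tcp_pos: [0.592, 0.032, 0.1294]
tool_rot: [-0.0, 0.999, 0.043, 0.003]
contact_force: [3.1, 1.4, 4.4]
opening: 0.0006
gripper_force: 2.8
```

>>> servo_tool:
  commands:
    - {"travel": [0, 0, 0.0006], "roll": 0, "claw": 255}
    - {"travel": [0, 0, 0], "roll": 0, "claw": 255}
    - {"travel": [0, 0, 0], "roll": 0, "claw": 255}

```text
t: 10.25
tcp_pos: [0.5921, 0.032, 0.1292]
tool_rot: [0.0, 0.999, 0.043, 0.003]
contact_force: [2.2, 0.9, 7.9]
opening: 0.0007
gripper_force: 3.8
```

>>> servo_tool:
  commands:
    - {"travel": [0, 0, 0], "roll": 0, "claw": 255}

```text
t: 10.33
tcp_pos: [0.5921, 0.032, 0.1292]
tool_rot: [0.0, 0.999, 0.043, 0.003]
contact_force: [2.3, 1.9, 7.7]
opening: 0.0002
gripper_force: 3.8
```

>>> servo_tool:
  commands:
    - {"travel": [-0.001, 0, 0.0005], "roll": 0, "claw": 255}
    - {"travel": [-0.001, 0, 0.0003], "roll": 0, "claw": 255}
    - {"travel": [0, 0, 0], "roll": 0, "claw": 255}

```text
t: 10.58
tcp_pos: [0.5916, 0.0319, 0.1292]
tool_rot: [-0.0, 0.999, 0.043, 0.004]
contact_force: [4.5, 2.0, 7.7]
opening: 0.0007
gripper_force: 3.9
```

>>> servo_tool:
  commands:
    - {"travel": [0, 0, 0], "roll": 0, "claw": 255}

```text
t: 10.67
tcp_pos: [0.5915, 0.032, 0.1292]
tool_rot: [-0.0, 0.999, 0.043, 0.004]
contact_force: [4.3, 2.1, 8.2]
opening: 0.0006
gripper_force: 4.0
```

>>> servo_tool:
  commands:
    - {"travel": [-0.001, 0, 0.0007], "roll": 0, "claw": 255}
    - {"travel": [-0.001, 0, 0.0003], "roll": 0, "claw": 255}
    - {"travel": [0, 0, 0], "roll": 0, "claw": 255}

```text
t: 10.92
tcp_pos: [0.5907, 0.0319, 0.1291]
tool_rot: [-0.0, 0.999, 0.043, 0.005]
contact_force: [5.1, 2.6, 10.1]
opening: 0.0004
gripper_force: 4.9
```

>>> servo_tool:
  commands:
    - {"travel": [0, 0, 0], "roll": 0, "claw": 255}

```text
t: 11.0
tcp_pos: [0.5906, 0.0319, 0.1291]
tool_rot: [-0.0, 0.999, 0.043, 0.005]
contact_force: [5.0, 2.0, 10.3]
opening: 0.0005
gripper_force: 4.9
```

Now at about 10 N; drag on in small rows while watching the force.

>>> servo_tool:
  commands:
    - {"travel": [-0.001, 0, 0], "roll": 0, "claw": 255}
    - {"travel": [-0.001, 0, 0], "roll": 0, "claw": 255}
    - {"travel": [-0.001, 0, 0], "roll": 0, "claw": 255}
    - {"travel": [-0.001, 0, 0], "roll": 0, "claw": 255}

```text
t: 11.33
tcp_pos: [0.5877, 0.0316, 0.1292]
tool_rot: [-0.0, 0.999, 0.043, 0.005]
contact_force: [6.2, 2.0, 9.3]
opening: 0.0004
gripper_force: 4.6
```

>>> servo_tool:
  commands:
    - {"travel": [0, 0, 0], "roll": 0, "claw": 255}

```text
t: 11.42
tcp_pos: [0.5874, 0.0316, 0.1291]
tool_rot: [-0.0, 0.999, 0.043, 0.005]
contact_force: [4.9, 2.0, 11.0]
opening: 0.0002
gripper_force: 4.9
```

Run:
```python
from h import *
go(.5,.03,.13)
im,D=r.get_image("side"); c=im[150:195,200:290]
cv2.imwrite("pics/drag1.png",cv2.resize(c,None,fx=6,fy=6,interpolation=cv2.INTER_CUBIC)[...,::-1])
```

```text
t 11.42 tcp [0.5874 0.0316 0.1291] yaw 4.97 zaxis [ 9.9e-03  5.0e-04 -1.0e+00] shift mm [-87.2  -6.   -1.7] norm [-0.1091 -0.0075 -0.0022] F [ 4.93  1.99 10.98] open 0.0002 g 4.943061391822994
```

View pics/drag1.png

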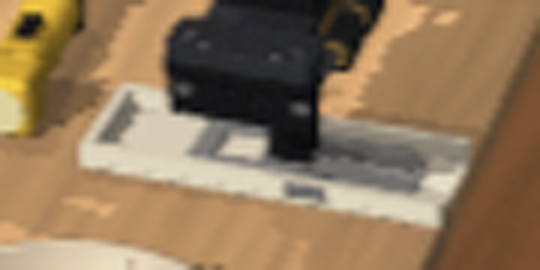

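The finger stands at (293,150) on the plate just ahead of the cap opening (245,145). The plate's near end is at about (420,175).

>>> servo_tool:
  commands:
    - {"travel": [-0.002, 0, 0], "roll": 0, "claw": 255}
    - {"travel": [-0.002, 0, 0], "roll": 0, "claw": 255}
    - {"travel": [-0.002, 0, 0], "roll": 0, "claw": 255}
    - {"travel": [-0.002, 0, 0], "roll": 0, "claw": 255}
    - {"travel": [-0.002, 0, 0], "roll": 0, "claw": 255}
    - {"travel": [-0.002, 0, 0], "roll": 0, "claw": 255}

```text
t: 11.97
tcp_pos: [0.5782, 0.0308, 0.1292]
tool_rot: [0.0, 0.999, 0.043, 0.005]
contact_force: [5.4, 2.5, 8.9]
opening: 0.0003
gripper_force: 4.6
```

```bash
cat >> h.py <<'E'
def near(z=.1295):
    # near-end of the opener in tray x (mm) from the side and top view
    for n,box in(("side",(222,160,310,200)),("top",(232,150,262,225))):
        im,D=r.get_image(n); hs=cv2.cvtColor(im,cv2.COLOR_RGB2HSV)
        m=((hs[...,1]<60)&(hs[...,2]>95)&(hs[...,2]<178)); k=np.zeros_like(m); k[box[1]:box[3],box[0]:box[2]]=1; v,u=np.nonzero(m&k)
        Q=np.array([onz(n,a,b,z)[:2]-F for a,b in zip(u,v)]); x=Q@ex*1e3; y=Q@ey*1e3; s=abs(y+4)<14; x=x[s]
        print(n,s.sum(),"x pct",np.percentile(x,[1,2,5,50,98]).round(1))
E
python3 - <<'E'
from h import *
go(.5,.03,.13); near()
E
```

```text
t 11.97 tcp [0.5782 0.0308 0.1292] yaw 4.97 zaxis [ 1.050e-02  4.000e-04 -9.999e-01] shift mm [-77.9  -6.   -1.7] norm [-0.0974 -0.0075 -0.0021] F [5.42 2.49 8.89] open 0.0003 g 4.6390976454131305
side 109 x pct [  1.    1.3   4.6  52.6 145. ]
top 105 x pct [ -1.   -0.7   2.   29.2 186.6]
```

>>> servo_tool:
  commands:
    - {"travel": [-0.002, 0, 0.0001], "roll": 0, "claw": 255}
    - {"travel": [-0.002, 0, 0], "roll": 0, "claw": 255}
    - {"travel": [-0.002, 0, 0], "roll": 0, "claw": 255}
    - {"travel": [-0.002, 0, 0], "roll": 0, "claw": 255}
    - {"travel": [-0.002, 0, 0], "roll": 0, "claw": 255}
    - {"travel": [-0.002, 0, 0], "roll": 0, "claw": 255}

```text
t: 12.57
tcp_pos: [0.5687, 0.0299, 0.1291]
tool_rot: [0.0, 0.999, 0.043, 0.005]
contact_force: [6.1, 1.4, 9.9]
opening: 0.0006
gripper_force: 4.8
```

>>> servo_tool:
  commands:
    - {"travel": [-0.002, 0, 0], "roll": 0, "claw": 255}
    - {"travel": [-0.002, 0, 0], "roll": 0, "claw": 255}
    - {"travel": [-0.002, 0, 0], "roll": 0, "claw": 255}
    - {"travel": [-0.002, 0, 0], "roll": 0, "claw": 255}
    - {"travel": [-0.002, 0, 0], "roll": 0, "claw": 255}
    - {"travel": [-0.002, 0, 0], "roll": 0, "claw": 255}

```text
t: 13.07
tcp_pos: [0.5592, 0.0291, 0.1292]
tool_rot: [0.0, 0.999, 0.043, 0.005]
contact_force: [6.9, 2.0, 9.6]
opening: 0.0006
gripper_force: 4.8
```

Run:
```python
from h import *
go(.5,.03,.13); near()
im,D=r.get_image("side"); c=im[150:195,200:290]
im2,D2=r.get_image("top"); c2=im2[145:215,222:272]
A=cv2.resize(c,None,fx=6,fy=6,interpolation=cv2.INTER_CUBIC);B=cv2.resize(c2,None,fx=5,fy=5,interpolation=cv2.INTER_CUBIC)
o=np.zeros((350,540+250,3),np.uint8);o[:270,:540]=A;o[:,540:]=B
cv2.imwrite("pics/drag2.png",o[...,::-1])
```

```text
t 13.07 tcp [0.5592 0.0291 0.1292] yaw 4.97 zaxis [ 1.080e-02  4.000e-04 -9.999e-01] shift mm [-58.9  -6.   -1.5] norm [-0.0736 -0.0076 -0.0019] F [6.87 2.   9.6 ] open 0.0006 g 4.819324049167335
side 91 x pct [ -6.2  -4.9  -1.8  37.6 137.7]
top 96 x pct [ -8.8  -8.6  -7.8  16.  186.6]
```

View pics/drag2.png

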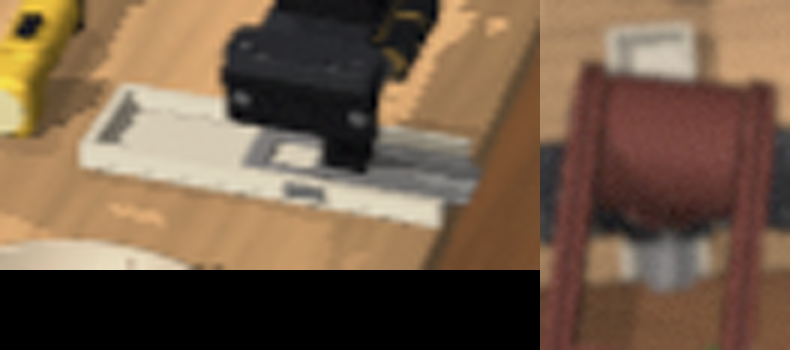

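The plate moves with the finger: in the side crop the opening is still beside it at (295,155) and the near end juts out past the edge at (470,180). In the top crop the near end is at (668,288).

>>> servo_tool:
  commands:
    - {"travel": [-0.002, 0, 0], "roll": 0, "claw": 255}
    - {"travel": [-0.002, 0, 0], "roll": 0, "claw": 255}
    - {"travel": [-0.002, 0, 0], "roll": 0, "claw": 255}
    - {"travel": [-0.002, 0, 0], "roll": 0, "claw": 255}
    - {"travel": [-0.002, 0, 0], "roll": 0, "claw": 255}
    - {"travel": [-0.002, 0, 0], "roll": 0, "claw": 255}
    - {"travel": [-0.002, 0, 0], "roll": 0, "claw": 255}

```text
t: 13.85
tcp_pos: [0.5481, 0.0281, 0.1292]
tool_rot: [0.0, 0.999, 0.043, 0.005]
contact_force: [6.0, 1.9, 9.4]
opening: 0.0003
gripper_force: 4.9
```

>>> servo_tool:
  commands:
    - {"travel": [-0.002, 0, 0], "roll": 0, "claw": 255}
    - {"travel": [-0.002, 0, 0], "roll": 0, "claw": 255}
    - {"travel": [-0.002, 0, 0], "roll": 0, "claw": 255}
    - {"travel": [-0.002, 0, 0], "roll": 0, "claw": 255}
    - {"travel": [-0.002, 0, 0], "roll": 0, "claw": 255}

```text
t: 14.27
tcp_pos: [0.5401, 0.0274, 0.1291]
tool_rot: [0.0, 0.999, 0.043, 0.005]
contact_force: [6.7, 3.2, 9.9]
opening: 0.0007
gripper_force: 4.9
```

Run:
```python
from h import *
go(.5,.03,.13); near()
```

```text
t 14.27 tcp [0.5401 0.0274 0.1291] yaw 4.96 zaxis [ 1.090e-02  4.000e-04 -9.999e-01] shift mm [-39.7  -6.1  -1.3] norm [-0.0497 -0.0076 -0.0016] F [6.66 3.22 9.87] open 0.0007 g 4.906985142733902
side 93 x pct [-26.3 -25.1 -21.4  20.1 119.1]
top 100 x pct [-27.9 -27.6 -26.9  -4.7 186.9]
```

>>> servo_tool:
  commands:
    - {"travel": [-0.002, 0, 0], "roll": 0, "claw": 255}
    - {"travel": [-0.002, 0, 0], "roll": 0, "claw": 255}
    - {"travel": [-0.002, 0, 0], "roll": 0, "claw": 255}
    - {"travel": [-0.002, 0, 0], "roll": 0, "claw": 255}
    - {"travel": [-0.002, 0, 0], "roll": 0, "claw": 255}
    - {"travel": [-0.002, 0, 0], "roll": 0, "claw": 255}

```text
t: 14.87
tcp_pos: [0.5306, 0.0265, 0.1292]
tool_rot: [0.0, 0.999, 0.043, 0.006]
contact_force: [6.5, 2.0, 9.8]
opening: 0.0005
gripper_force: 4.9
```

>>> servo_tool:
  commands:
    - {"travel": [-0.002, 0, 0], "roll": 0, "claw": 255}
    - {"travel": [-0.002, 0, 0], "roll": 0, "claw": 255}
    - {"travel": [-0.002, 0, 0], "roll": 0, "claw": 255}
    - {"travel": [-0.002, 0, 0], "roll": 0, "claw": 255}
    - {"travel": [-0.001, 0, 0], "roll": 0, "claw": 255}

```text
t: 15.28
tcp_pos: [0.5233, 0.0259, 0.1291]
tool_rot: [0.0, 0.999, 0.043, 0.005]
contact_force: [6.7, 2.9, 10.0]
opening: 0.0003
gripper_force: 5.0
```

Run:
```python
from h import *
go(.5,.03,.13); near()
```

```text
t 15.28 tcp [0.5233 0.0259 0.1291] yaw 4.97 zaxis [ 1.080e-02  3.000e-04 -9.999e-01] shift mm [-22.9  -6.1  -1.1] norm [-0.0286 -0.0076 -0.0014] F [ 6.66  2.89 10.01] open 0.0003 g 4.998829462565482
side 92 x pct [-42.  -40.9 -38.3   3.3 104.4]
top 96 x pct [-45.9 -45.7 -42.7 -20.7 186.9]
```

>>> servo_tool:
  commands:
    - {"travel": [0, 0, -0.004], "roll": 0, "claw": 255}
    - {"travel": [0, 0, -0.02], "roll": 0, "claw": 255}
    - {"travel": [0, 0, -0.03], "roll": 0, "claw": 255}
    - {"travel": [-0.02, 0, -0.03], "roll": 0, "claw": 120}
    - {"travel": [-0.02, 0, 0], "roll": 0, "claw": 0}
    - {"travel": [0, 0, 0], "roll": 0, "claw": 0}
    - {"travel": [0, 0, 0], "roll": 0, "claw": 0}
    - {"travel": [0, 0, 0], "roll": 0, "claw": 0}
    - {"travel": [0, 0, 0], "roll": 0, "claw": 0}

```text
t: 16.13
tcp_pos: [0.4869, 0.0229, 0.1918]
tool_rot: [-0.0, 0.999, 0.043, -0.001]
contact_force: [-0.1, 0.3, -0.8]
opening: 0.0326
gripper_force: 0.0
```

Run:
```python
from h import *
p=tr(-.017,-.004); go(p[0],p[1],.123); near()
im,D=r.get_image("side"); np.save("s3D.npy",D); c=im[135:210,195:315]
m=((cv2.cvtColor(im,cv2.COLOR_RGB2HSV)[...,1]<45))
cv2.imwrite("pics/over.png",cv2.resize(c,None,fx=6,fy=6,interpolation=cv2.INTER_CUBIC)[...,::-1])
```

```text
t 16.13 tcp [0.4869 0.0229 0.1918] yaw 4.97 zaxis [-1.5e-03  3.0e-04 -1.0e+00] shift mm [-2.1  2.8 68.8] norm [-0.0026  0.0035  0.086 ] F [-0.07  0.25 -0.82] open 0.0326 g 0.0
side 183 x pct [-43.6 -42.  -38.9   9.9  75.3]
top 50 x pct [-46.5 -46.4 -46.  130.7 191. ]
```

View pics/over.png

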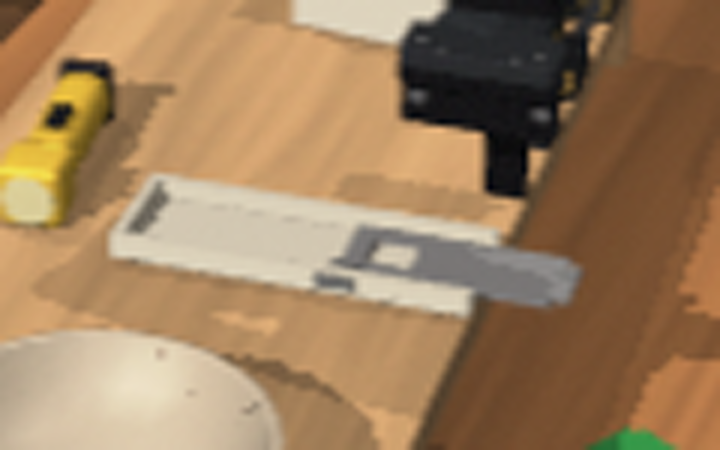

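The opener sticks out over the edge: near end at about (570,285), cap opening (395,257), tray mouth (480,270), catch (335,280).

Run:
```python
from h import *
for nm,(x,y) in dict(nearR=(578,263),nearL=(548,304),farR=(362,228),farL=(345,262),wallRfront=(500,236),wallLfront=(470,310),wallLback=(112,240)).items():
    z=.1297 if 'wall' not in nm else .137
    q=onz("side",195+(x+.5)/6-.5,135+(y+.5)/6-.5,z)[:2]-F; print(nm,(q@ex*1e3).round(1),(q@ey*1e3).round(1))
go(*tr(-.017,-.004),.123)
im,D=r.get_image("top"); hs=cv2.cvtColor(im,cv2.COLOR_RGB2HSV); m=(hs[...,1]<75)&(hs[...,2]>80); k=np.zeros_like(m); k[195:225,235:262]=1
v,u=np.nonzero(m&k); Q=np.array([onz("top",a,b,.1297)[:2]-F for a,b in zip(u,v)]);x=Q@ex*1e3;y=Q@ey*1e3
for a in(-45,-35,-25,-15): 
    s=abs(x-a)<4; print(a,s.sum(),y[s].min().round(1) if s.any() else 0,y[s].max().round(1) if s.any() else 0,y[s].mean().round(1))
```

```text
nearR -41.8 -18.8
nearL -35.9 21.9
farR 72.8 -18.5
farL 72.0 14.8
wallRfront -0.1 -20.8
wallLfront -2.5 48.8
wallLback 188.3 40.4
t 16.28 tcp [0.4869 0.0229 0.1921] yaw 4.97 zaxis [-1.3e-03  2.0e-04 -1.0e+00] shift mm [-2.2  2.7 69.1] norm [-0.0027  0.0034  0.0864] F [-0.01 -0.3   0.15] open 0.0443 g 0.0
-45 17 -15.7 14.4 -1.4
-35 6 -4.7 14.1 4.7
-25 0 0 0 nan
-15 0 0 0 nan<stdin>:9: RuntimeWarning: Mean of empty slice.
  ret = ret.dtype.type(ret / rcount)
```

>>> servo_tool:
  commands:
    - {"travel": [-0.0027, 0.0003, 0], "roll": 0, "claw": 0}
    - {"travel": [0, 0, 0], "roll": 0, "claw": 0}
    - {"travel": [0, 0, 0], "roll": 0, "claw": 0}
    - {"travel": [0, 0, 0], "roll": 0, "claw": 0}
    - {"travel": [0, 0, 0], "roll": 0, "claw": 0}
    - {"travel": [0, 0, 0.02], "roll": 0, "claw": 0}
    - {"travel": [0, 0, 0.02], "roll": 0, "claw": 0}
    - {"travel": [0, 0, 0], "roll": 0, "claw": 0}
    - {"travel": [0, 0, 0], "roll": 0, "claw": 0}

```text
t: 17.08
tcp_pos: [0.4841, 0.0225, 0.1602]
tool_rot: [-0.0, 0.999, 0.043, -0.001]
contact_force: [-0.2, 0.1, 0.1]
opening: 0.0869
gripper_force: 0.0
```

```bash
python3 -c "
from h import *
go(*tr(-.017,-.0015),.123)"
```

```text
t 17.08 tcp [0.4841 0.0225 0.1602] yaw 4.97 zaxis [-2.2e-03  3.0e-04 -1.0e+00] shift mm [ 0.7  0.1 37.2] norm [0.0009 0.0001 0.0465] F [-0.24  0.08  0.13] open 0.0869 g 0.0
```

>>> servo_tool:
  commands:
    - {"travel": [0, 0, 0.0155], "roll": 0, "claw": 0}
    - {"travel": [0, 0, 0.0155], "roll": 0, "claw": 0}
    - {"travel": [0, 0, 0.0155], "roll": 0, "claw": 0}
    - {"travel": [0, 0, 0], "roll": 0, "claw": 105}
    - {"travel": [0, 0, 0], "roll": 0, "claw": 105}
    - {"travel": [0, 0, 0], "roll": 0, "claw": 105}
    - {"travel": [0, 0, 0], "roll": 0, "claw": 105}
    - {"travel": [0, 0, 0], "roll": 0, "claw": 105}
    - {"travel": [0, 0, 0], "roll": 0, "claw": 105}
  newtons: 6

```text
t: 17.83
tcp_pos: [0.4853, 0.0224, 0.1244]
tool_rot: [0.0, 0.999, 0.043, 0.001]
contact_force: [-0.3, -0.4, 1.8]
opening: 0.0562
gripper_force: 0.0
```

```bash
python3 -c "
from h import *
go(*tr(-.017,-.0015),.123)"
```

```text
t 17.83 tcp [0.4853 0.0224 0.1244] yaw 4.97 zaxis [ 1.2e-03 -1.0e-04 -1.0e+00] shift mm [-0.6 -0.1  1.4] norm [-0.0007 -0.0002  0.0018] F [-0.3  -0.38  1.77] open 0.0562 g 0.0
```

>>> servo_tool:
  commands:
    - {"travel": [0, 0, 0.0015], "roll": 0, "claw": 160}
    - {"travel": [0, 0, 0], "roll": 0, "claw": 255}
    - {"travel": [0, 0, 0], "roll": 0, "claw": 255}
    - {"travel": [0, 0, 0], "roll": 0, "claw": 255}
    - {"travel": [0, 0, 0], "roll": 0, "claw": 255}
    - {"travel": [0, 0, 0], "roll": 0, "claw": 255}
  newtons: 6

```text
t: 18.33
tcp_pos: [0.4848, 0.0225, 0.1224]
tool_rot: [0.0, 0.999, 0.043, -0.0]
contact_force: [0.3, 0.9, 0.7]
opening: 0.0437
gripper_force: 6.0
```

>>> servo_tool:
  commands:
    - {"travel": [0, 0, 0], "roll": 0, "claw": 255}
    - {"travel": [0, 0, 0], "roll": 0, "claw": 255}
    - {"travel": [0, 0, -0.004], "roll": 0, "claw": 255}
    - {"travel": [0, 0, -0.006], "roll": 0, "claw": 255}
    - {"travel": [0, 0, -0.01], "roll": 0, "claw": 255}
    - {"travel": [0, 0, -0.015], "roll": 0, "claw": 255}
    - {"travel": [0, 0, -0.015], "roll": 0, "claw": 255}
    - {"travel": [0, 0, 0], "roll": 0, "claw": 255}
  newtons: 50

```text
t: 19.0
tcp_pos: [0.4871, 0.0223, 0.1665]
tool_rot: [0.0, 0.999, 0.043, 0.003]
contact_force: [0.6, -0.3, -0.9]
opening: 0.0421
gripper_force: 50.0
```

Run:
```python
from h import *
go(.484,.0225,.22)
im,D=r.get_image("side"); c=im[125:205,195:315]
cv2.imwrite("pics/lift.png",cv2.resize(c,None,fx=6,fy=6,interpolation=cv2.INTER_CUBIC)[...,::-1])
```

```text
t 19.0 tcp [0.4871 0.0223 0.1665] yaw 4.98 zaxis [ 6.e-03 -5.e-04 -1.e+00] shift mm [ -2.8  -0.4 -53.6] norm [-0.0035 -0.0005 -0.067 ] F [ 0.65 -0.28 -0.93] open 0.0421 g 49.99937295913696
```

View pics/lift.png

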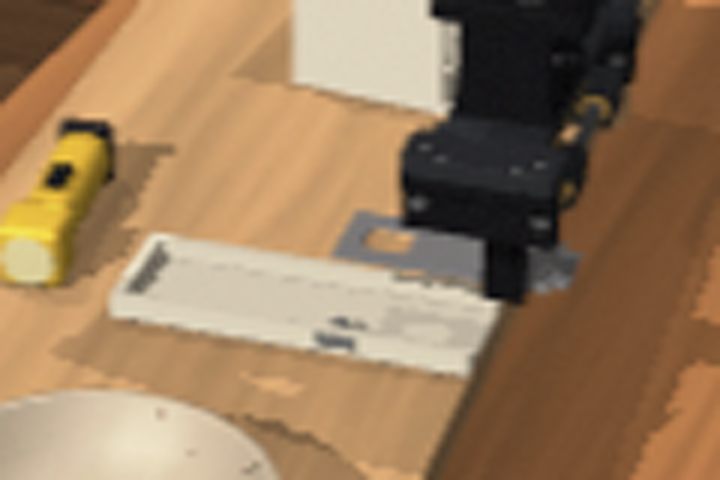

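The opener hangs level between the fingers (500,270): far end (355,235), near end (575,270). The tray is empty.

>>> servo_tool:
  commands:
    - {"travel": [0, 0, -0.03], "roll": 0, "claw": 255}
    - {"travel": [0, 0, -0.03], "roll": 0, "claw": 255}
    - {"travel": [0, -0.02, 0], "roll": 0, "claw": 255}
    - {"travel": [0.01, -0.03, 0], "roll": 0, "claw": 255}
    - {"travel": [0.02, -0.03, 0], "roll": 0, "claw": 255}
    - {"travel": [0.02, -0.035, 0], "roll": 0, "claw": 255}
    - {"travel": [0.02, -0.035, 0], "roll": 0, "claw": 255}
    - {"travel": [0.02, -0.035, 0], "roll": 0, "claw": 255}
    - {"travel": [0.02, -0.035, 0], "roll": 0, "claw": 255}
    - {"travel": [0.02, -0.035, 0], "roll": 0, "claw": 255}
  newtons: 50

```text
t: 19.88
tcp_pos: [0.571, 0.2363, 0.2101]
tool_rot: [0.0, 0.999, 0.043, -0.0]
contact_force: [0.3, -0.2, -0.6]
opening: 0.0422
gripper_force: 50.0
```

>>> servo_tool:
  commands:
    - {"travel": [0.0, -0.035, 0], "roll": 0, "claw": 255}
    - {"travel": [0, -0.015, 0], "roll": 0, "claw": 255}
    - {"travel": [0, 0, 0], "roll": 0, "claw": 255}
    - {"travel": [0, 0, 0], "roll": 0, "claw": 255}
    - {"travel": [0, 0, 0], "roll": 0, "claw": 255}

```text
t: 20.3
tcp_pos: [0.5671, 0.2735, 0.2102]
tool_rot: [0.0, 0.999, 0.043, -0.0]
contact_force: [-0.1, 0.1, -0.5]
opening: 0.0423
gripper_force: 50.0
```

Run:
```python
from h import *
go(.573,.277,.2)
o=r.get_obs(); p=o["tcp_pos"]; zt=p[2]+.0073
for n in("side","top"):
    im,D=r.get_image(n); np.savez(f"{n}4.npz",im=im,D=D)
    K,R,t=cam(n)
    c=K@(R@np.r_[p[:2]+.032*ex,zt]+t); print(n,"expected opener centre px",(c[:2]/c[2]).round(1))
im=np.load("side4.npz")["im"]; x,y=155,145
cv2.imwrite("pics/bowl.png",cv2.resize(im[y:y+100,x:x+130],None,fx=6,fy=6,interpolation=cv2.INTER_CUBIC)[...,::-1])
```

```text
t 20.3 tcp [0.5671 0.2735 0.2102] yaw 4.95 zaxis [-4.e-04 -8.e-04 -1.e+00] shift mm [ 6.2 -3.  10.2] norm [ 0.0077 -0.0037  0.0128] F [-0.07  0.14 -0.55] open 0.0423 g 49.99952852725983
side expected opener centre px [209.7 192.8]
top expected opener centre px [178.  169.5]
```

View pics/bowl.png

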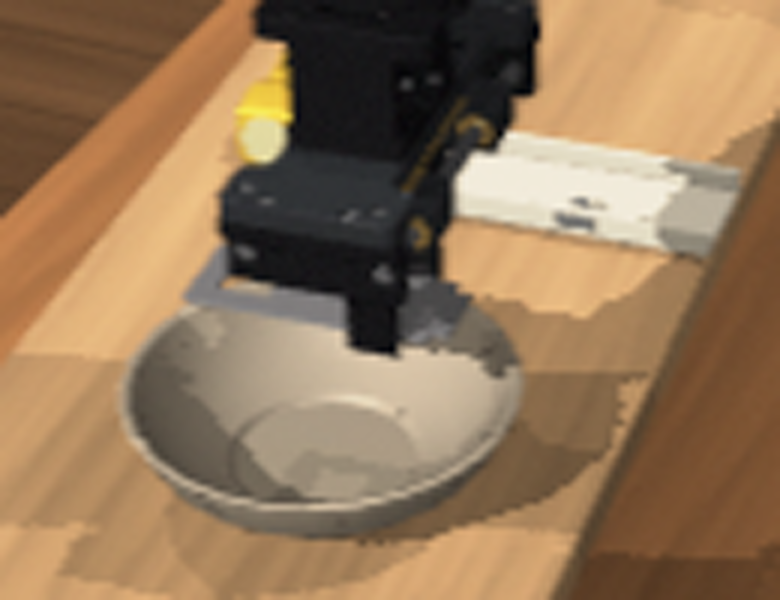

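The opener is over the bowl: far corner (185,300), near end (465,310), finger (372,330). The bowl rim centre is near (322,400) and the bowl has not moved.

Run:
```python
from h import *
o=r.get_obs(); p=o["tcp_pos"]; zt=p[2]+.0073
S=np.load("side4.npz"); P=pts("side",S["D"])
for nm,(x,y) in dict(farL=(186,301),nearR=(472,297),nearL=(432,340)).items():
    q=onz("side",155+(x+.5)/6-.5,145+(y+.5)/6-.5,zt)[:2]-p[:2]; print(nm,(q@ex*1e3).round(1),(q@ey*1e3).round(1))
for x,y in((205,295),(250,302),(290,308),(330,313),(430,315),(440,320)):
    u,v=155+x//6,145+y//6; q=P[v-1:v+2,u-1:u+2].reshape(-1,3); q=np.median(q,0); print((x,y),((q[:2]-p[:2])@ex*1e3).round(1),q[2].round(4))
T=np.load("top4.npz"); hs=cv2.cvtColor(T["im"],cv2.COLOR_RGB2HSV)
# bowl centre again from depth rim, side view
for n,D,rg in(("side",S["D"],(185,240,165,250)),):
    q=pts(n,D)[rg[0]:rg[1],rg[2]:rg[3]].reshape(-1,3); q=q[(q[:,2]>.160)&(q[:,2]<.178)]
    c,rad=cv2.minEnclosingCircle((q[:,:2]*1e3).astype(np.float32)); print("bowl",c,rad)
```

```text
farL 88.0 26.9
nearR -29.0 -11.6
nearL -22.9 23.3
(205, 295) 81.5 0.2165
(250, 302) 61.5 0.218
(290, 308) 43.1 0.2177
(330, 313) 23.2 0.2165
(430, 315) -15.2 0.2182
(440, 320) -22.1 0.2186
bowl (603.6793212890625, 283.49554443359375) 91.17335510253906
```

>>> servo_tool:
  commands:
    - {"travel": [0.0086, -0.0053, 0], "roll": 0, "claw": 255}
    - {"travel": [0, 0, 0.015], "roll": 0, "claw": 255}
    - {"travel": [0, 0, 0.02], "roll": 0, "claw": 255}
    - {"travel": [0, 0, 0.02], "roll": 0, "claw": 255}
    - {"travel": [0, 0, 0.015], "roll": 0, "claw": 255}
    - {"travel": [0, 0, 0.005], "roll": 0, "claw": 255}
    - {"travel": [0, 0, 0], "roll": 0, "claw": 255}
    - {"travel": [0, 0, 0], "roll": 0, "claw": 255}
    - {"travel": [0, 0, 0], "roll": 0, "claw": 255}

```text
t: 21.15
tcp_pos: [0.5745, 0.2796, 0.1516]
tool_rot: [-0.0, 0.999, 0.043, 0.001]
contact_force: [0.6, -0.0, -0.3]
opening: 0.0425
gripper_force: 50.0
```

```bash
python3 -c "
from h import *
go(.5736,.2783,.138)"
```

```text
t 21.15 tcp [0.5745 0.2796 0.1516] yaw 4.97 zaxis [ 1.7e-03  6.0e-04 -1.0e+00] shift mm [-1.1  1.2 13.6] norm [-0.0013  0.0015  0.017 ] F [ 0.58 -0.04 -0.33] open 0.0425 g 49.99944448471069
```

>>> servo_tool:
  commands:
    - {"travel": [-0.0013, 0.0013, 0.003], "roll": 0, "claw": 255}
    - {"travel": [0, 0, 0.003], "roll": 0, "claw": 255}
    - {"travel": [0, 0, 0.003], "roll": 0, "claw": 255}
    - {"travel": [0, 0, 0], "roll": 0, "claw": 255}
    - {"travel": [0, 0, 0], "roll": 0, "claw": 255}

```text
t: 21.57
tcp_pos: [0.5726, 0.2782, 0.1431]
tool_rot: [0.0, 0.999, 0.043, -0.0]
contact_force: [-1.1, 0.4, -1.2]
opening: 0.0422
gripper_force: 50.0
```

>>> servo_tool:
  commands:
    - {"travel": [0, 0, 0.0025], "roll": 0, "claw": 255}
    - {"travel": [0, 0, 0.0025], "roll": 0, "claw": 255}
    - {"travel": [0, 0, 0], "roll": 0, "claw": 255}
    - {"travel": [0, 0, 0], "roll": 0, "claw": 255}

```text
t: 21.9
tcp_pos: [0.5727, 0.2782, 0.139]
tool_rot: [0.0, 0.999, 0.043, -0.0]
contact_force: [1.4, -0.1, -1.3]
opening: 0.0422
gripper_force: 50.0
```

>>> servo_tool:
  commands:
    - {"travel": [0, 0, 0.001], "roll": 0, "claw": 255}
    - {"travel": [0, 0, 0], "roll": 0, "claw": 255}
    - {"travel": [0, 0, 0], "roll": 0, "claw": 255}

```text
t: 22.15
tcp_pos: [0.5728, 0.2782, 0.1385]
tool_rot: [0.0, 0.999, 0.043, -0.0]
contact_force: [-0.6, 0.7, -0.8]
opening: 0.0425
gripper_force: 50.0
```

>>> servo_tool:
  commands:
    - {"travel": [0, 0, 0.001], "roll": 0, "claw": 255}
    - {"travel": [0, 0, 0], "roll": 0, "claw": 255}
    - {"travel": [0, 0, 0], "roll": 0, "claw": 255}

```text
t: 22.4
tcp_pos: [0.5728, 0.2782, 0.1377]
tool_rot: [-0.0, 0.999, 0.043, 0.0]
contact_force: [-0.3, -0.3, -2.0]
opening: 0.0425
gripper_force: 50.0
```

>>> servo_tool:
  commands:
    - {"travel": [0, 0, 0.001], "roll": 0, "claw": 255}
    - {"travel": [0, 0, 0], "roll": 0, "claw": 255}
    - {"travel": [0, 0, 0], "roll": 0, "claw": 255}

```text
t: 22.65
tcp_pos: [0.5728, 0.2782, 0.1368]
tool_rot: [-0.0, 0.999, 0.043, -0.0]
contact_force: [-1.2, 0.5, 0.3]
opening: 0.0421
gripper_force: 50.0
```

>>> servo_tool:
  commands:
    - {"travel": [0, 0, 0.001], "roll": 0, "claw": 255}
    - {"travel": [0, 0, 0], "roll": 0, "claw": 255}
    - {"travel": [0, 0, 0], "roll": 0, "claw": 255}

```text
t: 22.9
tcp_pos: [0.5729, 0.2783, 0.1361]
tool_rot: [-0.0, 0.999, 0.043, 0.0]
contact_force: [-0.5, 0.3, 0.3]
opening: 0.0424
gripper_force: 50.0
```

>>> servo_tool:
  commands:
    - {"travel": [0, 0, 0], "roll": 0, "claw": 255}
    - {"travel": [0, 0, 0], "roll": 0, "claw": 255}
  newtons: 4

```text
t: 23.07
tcp_pos: [0.5728, 0.2782, 0.136]
tool_rot: [-0.0, 0.999, 0.043, -0.0]
contact_force: [-0.4, 0.6, -0.9]
opening: 0.0439
gripper_force: 4.0
```

>>> servo_tool:
  commands:
    - {"travel": [0, 0, 0], "roll": 0, "claw": 121}
    - {"travel": [0, 0, 0], "roll": 0, "claw": 121}
    - {"travel": [0, 0, 0], "roll": 0, "claw": 121}
    - {"travel": [0, 0, 0], "roll": 0, "claw": 121}

```text
t: 23.4
tcp_pos: [0.5729, 0.2782, 0.1362]
tool_rot: [-0.0, 0.999, 0.043, 0.0]
contact_force: [-0.6, 0.0, -0.6]
opening: 0.0457
gripper_force: 0.0
```

Released gently. Rise straight up, opening a little more once clear of the wall.

>>> servo_tool:
  commands:
    - {"travel": [0, 0, -0.004], "roll": 0, "claw": 121}
    - {"travel": [0, 0, -0.006], "roll": 0, "claw": 115}
    - {"travel": [0, 0, -0.01], "roll": 0, "claw": 110}
    - {"travel": [0, 0, -0.03], "roll": 0, "claw": 105}
    - {"travel": [0, 0, -0.04], "roll": 0, "claw": 105}
    - {"travel": [0, 0, -0.04], "roll": 0, "claw": 105}
    - {"travel": [-0.03, 0.01, -0.03], "roll": 0, "claw": 105}
    - {"travel": [-0.04, 0.02, -0.01], "roll": 0, "claw": 105}
    - {"travel": [-0.04, 0.02, 0], "roll": 0, "claw": 105}
    - {"travel": [-0.04, 0.02, 0], "roll": 0, "claw": 105}

```text
t: 24.23
tcp_pos: [0.4576, 0.2117, 0.2741]
tool_rot: [-0.0, 0.999, 0.044, 0.002]
contact_force: [0.2, -1.3, 0.8]
opening: 0.0511
gripper_force: 0.0
```

>>> servo_tool:
  commands:
    - {"travel": [0, 0, 0], "roll": 0, "claw": 105}
    - {"travel": [0, 0, 0], "roll": 0, "claw": 105}
    - {"travel": [0, 0, 0], "roll": 0, "claw": 105}
    - {"travel": [0, 0, 0], "roll": 0, "claw": 105}

```text
t: 24.57
tcp_pos: [0.4593, 0.2125, 0.273]
tool_rot: [-0.0, 0.999, 0.043, 0.001]
contact_force: [0.6, -0.1, -0.2]
opening: 0.0511
gripper_force: 0.0
```

Run:
```python
from h import *
im,D=r.get_image("side"); P=pts("side",D); x,y=155,170
cv2.imwrite("pics/final.png",cv2.resize(im[y:y+85,x:x+130],None,fx=6,fy=6,interpolation=cv2.INTER_CUBIC)[...,::-1])
q=P[185:240,165:250].reshape(-1,3); q=q[(q[:,2]>.160)&(q[:,2]<.178)]
c,rad=cv2.minEnclosingCircle((q[:,:2]*1e3).astype(np.float32)); print("bowl",c,rad)
hs=cv2.cvtColor(im,cv2.COLOR_RGB2HSV)
for v,u in ((212,195),(215,205),(218,215),(220,225)): print(u,v,P[v,u].round(3),hs[v,u])
```

```text
bowl (603.64697265625, 282.6826477050781) 91.03240203857422
195 212 [0.652 0.268 0.134] [ 17  52 103]
205 215 [0.614 0.281 0.144] [  8   8 124]
215 218 [0.584 0.283 0.144] [ 12  10 125]
225 220 [0.557 0.278 0.141] [  6  10 125]
```

View pics/final.png

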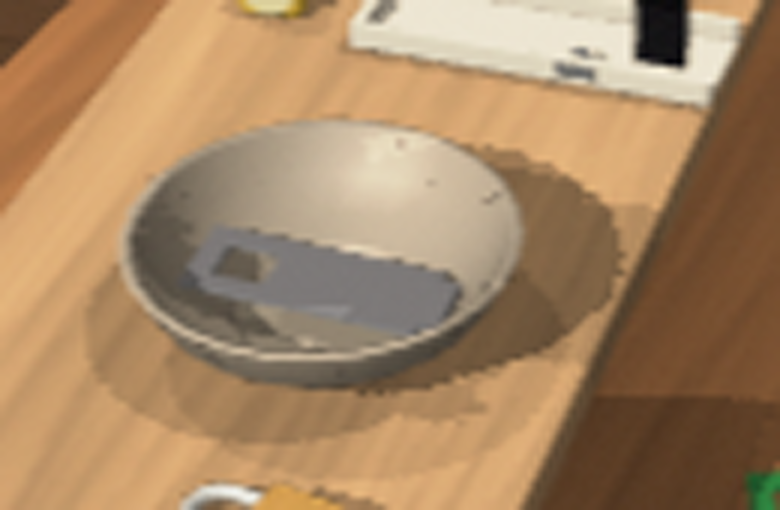

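The opener lies level across the middle of the bowl, from (205,260) to (440,300), at a height of about 0.143 m. The bowl has not moved, and the gripper is well clear.

```bash
python3 -c "
from rig import r
print(r.job_done())"
```

```text
the job is handed in; nothing more can be done
None
```

The steel opener was dragged out at about 10 N (highest reading 11.0 N), pinched by its near end and lowered level into the middle of the grey key bowl. The bowl did not shift, and I handed the job in at about 25 s.

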